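# Switch the gas line selector to the sample cylinder

## Task

Switch the line selector from its parked position to the port that carries the tall sample cylinder: pull its sprung knob up, turn the pointer towards that port, feel for the detent there and let the knob drop fully home in it. Never force the knob round while its pin is caught, and leave the loose glassware and tools where they are.

Things in the scene. Friction and masses are not known exactly. Their poses are not given: they have to be found in the camera images.
- selector: Bolted-down line selector: aluminium base plate 205 x 290 x 12 mm with a grey housing 112 x 112 mm (top 58 mm above the bench), knob on top. Origin on the bench under the knob's axis; z up; +x is the park direction. Four ports stand 120 mm from the axis at -72, -36, +36, +72 degrees from +x (anticlockwise from above positive).
- knob_lift (a joint): How far the knob is pulled up, m: 0 fully home, upper stop 0.016. A damped spring and its weight pull it down with 9 to 13 N. Its pin sits in an index ring: above 0.0092 it is clear and turns freely; let go between detents it rests at about 0.0085 on the ring and slides round easily (under 0.1 N m); over a detent it sinks home in about 0.2 s once the fingers no longer hold it up.
- knob (a joint): Angle of the pointer from the selector's +x, rad, anticlockwise from above positive; near 0 when parked, stops at -1.66 and 1.66. The hidden ring is off by up to 0.18 rad either way, so each port's detent must be felt for near its port's direction. A detent has about 0.025 rad of play each way, the park slot more; turned further while down, the pin jams, and over 30 N damages it.
- knob_grip (a point): On the knob's axis at the height to grip it, 101 mm above the bench when home; its x axis is the pointer's direction. The black knob is a skirt disc (100 mm across, top 79 mm above the bench when home) with an upright bar grip on it, 56 mm long, 16 mm thick, 36 mm high (79 to 115 mm above the bench), lying along the pointer's direction. Pinch the bar across its 16 mm.
- pointer (a point): A point on the line of the knob's pointer, 120 mm from the axis; it turns with the knob. The pointer itself is a small aluminium nose that sticks out 20 mm past the skirt on one side.
- cylinder: The tall steel sample cylinder, upright in one of the four ports: 34 mm across, 96 mm high with narrow ends. Origin at the centre of its foot, 22 mm above the bench. The other three ports carry short blanking plugs, 28 mm across, 22 mm high.
- vial: Loose small glass vial with white cap, 22 mm across, 46 mm high, standing on the base plate. Origin at its foot. Leave alone.
- spare_nut: Loose steel round nut, 24 mm across, 14 mm high, on the base plate. Leave alone.
- spanner: Loose spanner 160 mm long lying on the bench beside the selector. Leave alone.
- bottle_a: Loose clear bottle with cap, 70 mm across, 150 mm high. Leave alone.
- bottle_b: Loose amber bottle with cap, 60 mm across, 120 mm high. Leave alone.
- beaker: Loose glass beaker, 76 mm across, 90 mm high. Leave alone.
- dish: Loose shallow glass dish, 90 mm across. Leave alone.

How it is judged (in metres and radians):
On the way, in this order (a step that is already met when the one before it is completed fails the run):
1. the knob is pulled up clear of the ring at its parked position (value of joint knob_lift above 0.0092 m and value of joint knob between -0.3 and 0.3 rad), for 0.05 s.
2. the raised knob's pointer is turned to the tall cylinder's port (horizontal distance between pointer and cylinder below 0.042 m and value of joint knob_lift above 0.005 m), for 0.02 s.
3. the knob has dropped home in that port's detent (horizontal distance between pointer and cylinder below 0.036 m and value of joint knob_lift below 0.0025 m), for 0.2 s.
At the end, for the whole second after the job is handed in: The knob rests fully home (less than 2.5 mm up) in the detent of the port with the tall cylinder, its pointer's line passing within 36 mm of the cylinder's axis (17 degrees), released and still (all of step 3 and velocity of joint knob between -0.05 and 0.05 rad/s); the robot touches nothing.
It fails at once if the knob's pin is forced against the index ring with more than 30 N (contact force between knob and selector above 30 N).
It fails at once if a loose bystander is moved more than 20 mm (distance of any of vial, spare_nut, spanner, bottle_a, bottle_b, beaker, dish from where it was at the start of the episode above 0.02 m).
It also fails if it takes over 54 s, if anything falls off the work surface, if the arm or the gripper's body presses on something with over 40 N, if the wrist force passes 120 N, or if a joint passes its speed limit or range.

## Robot

A 6-joint arm with a two-finger parallel gripper is mounted at the origin on the work surface. World frame = base frame: x ahead of the robot, y to its left, z up, the work surface at z = 0. Lengths are in mm, angles in rad, forces in N, time in s.
With the tool pointing down it reaches from about 250 to 725 mm from the base axis. Payload 9.7 kg.
Tool frame: the origin (TCP) lies at the very end of the fingers, on their centre line; the grasp point (between the pads) lies 19 mm behind it; z points along the fingers, y is the direction in which the jaws open and shut (so a half turn about z gives the same grasp; the last joint's range is limited). The gripper opens to 85 mm and grips with 20 to 120 N. Pads are 22 mm wide; open, the fingers measure 114 mm over their backs; the gripper's body (76 mm by 85 mm) begins 54 mm behind the grasp point. The pads swing forward as they close: fully open they stand 13 mm farther back than shut.
Start: joints at [1.304, 0.087, 0.176, 1.66, 0, 1.571], TCP at [145.003, 530.539, 231.284] pointing down, gripper open.
Joint ranges: [-3.13, 3.13], [-0.85, 1.81], [-1.15, 1.24], [-2.2, 2.28], [-1.44, 1.52], [-3.14, 3.14]. Speed limits (rad/s): [2.22, 2.22, 2.57, 3.14, 3.14, 3.14].

## Interface

Orientations are given as [roll, pitch, yaw] about the fixed x, y, z axes, in that order (R = Rz(yaw) Ry(pitch) Rx(roll)).
In Python, from cell import robot gives the robot as it stands.
- The arm moves only by the tool jog_arm, never from a script. Its argument "moves" is a list of rows, each a list of 7 numbers: the shift along the world's x, y, z in mm, then the turn, a rotation vector about the world's x, y, z in degrees, then the closure, from -1 (fully open) to 1 (shut). A call has 1 to 20 rows; each row is the pose to reach, as a shift and turn from the pose commanded when the call began; what a row does not reach only later rows make up. A row lasts 1/10 s, in which the tool goes at most 50 mm and 8.59 degrees, less where a joint would pass 70% of its speed; a pose out of reach is approached as far as the arm can. A call with a gripper value outside its range is refused whole. The fingers move at their own pace and stop on an object; "squeeze" is the grip in N (left out, the last holds). Time passes only in rows, so rows that repeat a pose let the fingers close. It gives the time, the measured TCP pose, the force and the opening at its end, in the units of the state.
- robot.observe(): the state, without advancing time (a new reading comes with each control period).
- robot.read_camera(name): name is "side" or "top"; returns the picture (480x640x3 uint8, red, green, blue); there is no depth.
- robot.calibration(name): a dict with "mtx" (3x3 intrinsics, pixels), "world_from_camera" (4x4, takes a point from camera to world coordinates). Camera axes: x right, y down, z forward; pixel columns grow to the right and rows downward; lengths in mm; the calibration is good to about 2 mm. A picture is of the moment at which its call begins. calibration takes no time and is no camera call.
- robot.finish_job(): hands the job in, once; it reports no verdict.
The state is a dict: "time_s": time; "joints": joint angles; "dq": joint speeds; "joint_efforts": joint torques, N m; "eef_pos": TCP position; "ee_rot": TCP orientation; "force": force on the tool from outside, world axes, zero at the start; "moment": the same for the moment, N m; "grip_width": finger opening in mm.
Only numpy, scipy, OpenCV 4.12 (cv2) and the standard library are available. Lean on these libraries where they do the work, as an engineer would, in place of code of your own. Each camera call takes 0.05 s, during which the arm holds its last target.

## Working session

There is one attempt and no reset: what is moved stays moved. The work goes in short steps, Python scripts to look and compute and a tool call to move; the robot and the scene stay as the last step left them, time stands still between calls to the robot, and variables do not carry over. Pictures are saved under pics/ and viewed, and the job is handed in when it is done.

Besides the shell and the picture viewer there is one more tool, called in YAML: its name, and indented under it one key for each argument. jog_arm: Moves the arm, as the interface text tells. Its arguments: {"type":"object","properties":{"moves":{"type":"array"},"squeeze":{"type":"number"}},"required":["moves"]}

```bash
mkdir -p pics; ls
python3 - <<'E'
from cell import robot
import cv2,numpy as np
for n in("side","top"):
    im=robot.read_camera(n); cv2.imwrite(f"pics/{n}0.png",im[:,:,::-1]); c=robot.calibration(n); print(n,np.round(c["mtx"],1).tolist(),np.round(c["world_from_camera"],3).tolist())
s=robot.observe();print(s)
E
```

```text
pics
side [[591.5, 0.0, 316.6], [0.0, 591.5, 238.0], [0.0, 0.0, 1.0]] [[0.923, -0.231, 0.308, 74.729], [-0.385, -0.59, 0.71, -997.476], [0.017, -0.774, -0.633, 976.869], [0.0, 0.0, 0.0, 1.0]]
top [[558.6, 0.0, 317.3], [0.0, 558.6, 231.3], [0.0, 0.0, 1.0]] [[0.009, -0.983, 0.183, 224.267], [-1.0, -0.008, 0.009, -9.081], [-0.008, -0.183, -0.983, 1688.857], [0.0, 0.0, 0.0, 1.0]]
{'time_s': 0.1, 'joints': array([ 1.30396533e+00,  8.74147817e-02,  1.75184014e-01,  1.65978397e+00,
       -1.14433736e-05,  1.57078574e+00]), 'dq': array([-0.00117903, -0.00093871,  0.0018284 , -0.00087655, -0.00081018,
        0.00348793]), 'joint_efforts': array([ 7.00248202e-04, -5.21559906e+01,  4.65655947e+01,  1.60429295e-02,
        1.37697700e-05,  1.68946082e-05]), 'eef_pos': array([144.96998595, 530.33448353, 230.63355623]), 'ee_rot': array([-3.14037424e+00,  1.14304642e-05,  2.87477226e+00]), 'force': array([-0.22933156, -0.22977917,  0.15213981]), 'moment': array([ 0.01194982, -0.03386675, -0.03727261]), 'grip_width': 85.42802417038597}
```

View pics/side0.png

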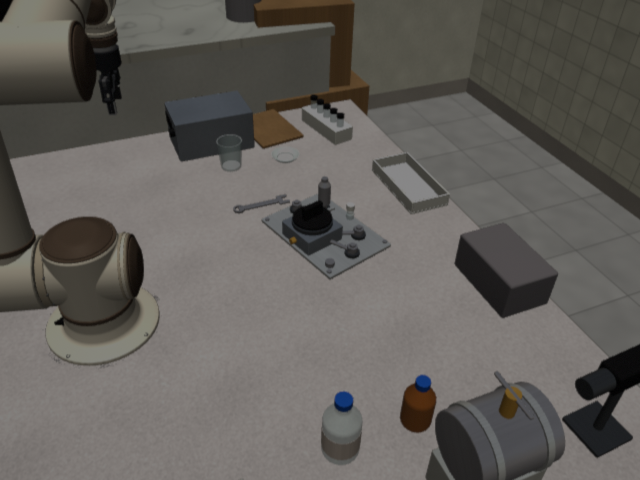

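View pics/top0.png

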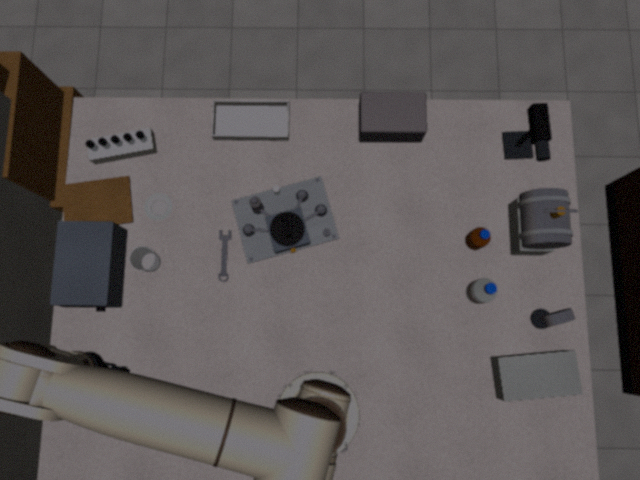

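Both views show the selector: around pixel (325,232) in the side view and (286,225) in the top view. I'll enlarge both.

Run:
```python
import cv2,numpy as np
a=cv2.imread("pics/side0.png")[165:285,250:400]; b=cv2.imread("pics/top0.png")[165:275,215:355]
f=lambda x:np.clip(cv2.resize(x,(800,600),interpolation=cv2.INTER_CUBIC).astype(float)*1.7,0,255).astype(np.uint8)
cv2.imwrite("pics/sidec.png",f(a));cv2.imwrite("pics/topc.png",f(b))
```

```text
(no output)
```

View pics/sidec.png

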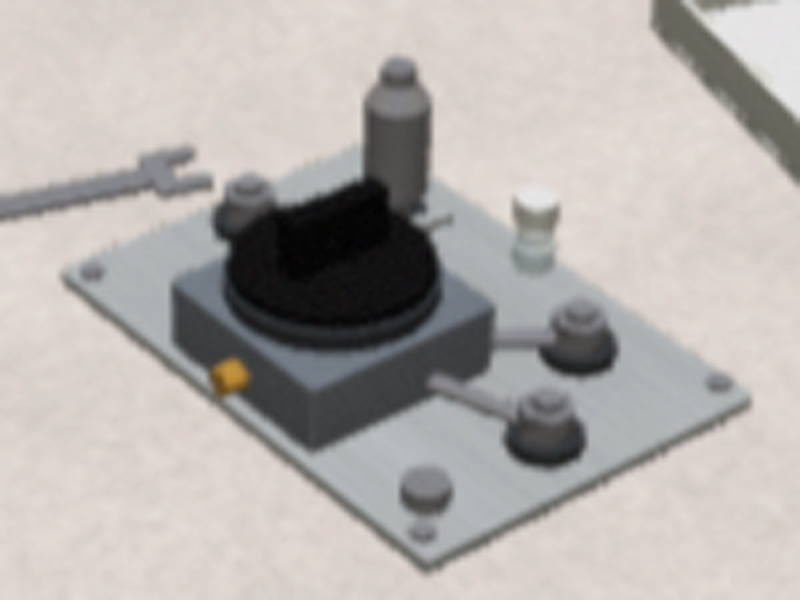

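View pics/topc.png

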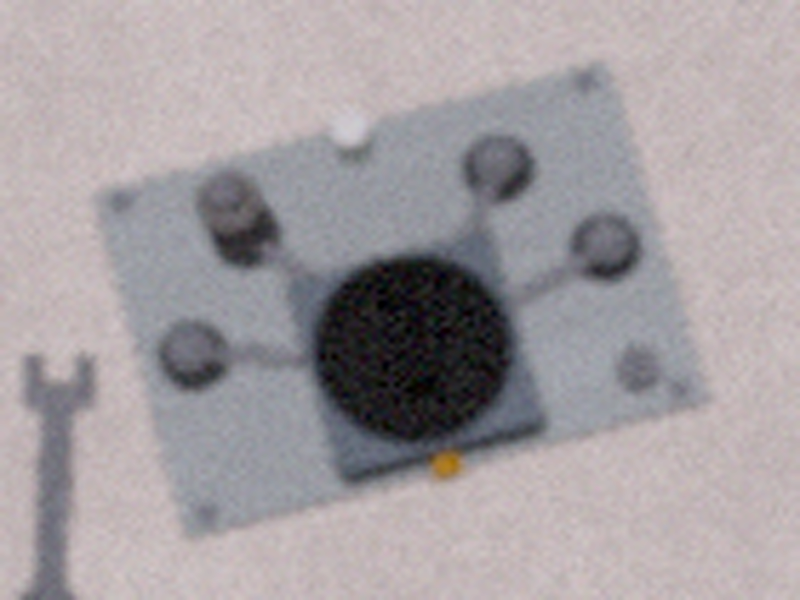

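```bash
cat > h.py <<'E'
import numpy as np,cv2
from cell import robot
def ray(n,u,v):
    c=robot.calibration(n);T=np.array(c["world_from_camera"]);d=T[:3,:3]@np.linalg.inv(c["mtx"])@[u,v,1];return T[:3,3],d
def onz(n,u,v,z):
    o,d=ray(n,u,v);return o+d*(z-o[2])/d[2]
def proj(n,p):
    c=robot.calibration(n);T=np.linalg.inv(np.array(c["world_from_camera"]));q=c["mtx"]@(T[:3,:3]@p+T[:3,3]);return q[:2]/q[2]
E
python3 - <<'E'
from h import *
# plate corners
T=lambda x,y:(215+(x+.5)/800*140-.5,165+(y+.5)/600*110-.5)
S=lambda x,y:(250+(x+.5)/800*150-.5,165+(y+.5)/600*120-.5)
C=[onz("top",*T(*p),12) for p in [(98,190),(606,62),(712,402),(188,537)]]
print(np.round(C,1)); print([round(float(np.linalg.norm(C[i]-C[(i+1)%4])),1) for i in range(4)])
C2=[onz("side",*S(*p),12) for p in [(62,275),(425,565),(750,402)]];print("side",np.round(C2,1))
im=cv2.imread("pics/top0.png");g=im.max(2);m=((g<45)*255).astype(np.uint8);m[:165]=0;m[275:]=0;m[:,:215]=0;m[:,355:]=0
m=cv2.morphologyEx(m,cv2.MORPH_OPEN,np.ones((5,5)));cs,_=cv2.findContours(m,0,1);c=max(cs,key=cv2.contourArea);e=cv2.fitEllipse(c);print(e,cv2.contourArea(c))
K=onz("top",*e[0],79);print("knob",np.round(K,1),"dia",e[1][0]/558.6*1610)
P=dict(cyltop=onz("top",*T(228,195),118),p72=onz("top",*T(188,350),42),pm36=onz("top",*T(497,162),42),pm72=onz("top",*T(604,243),42),vial=onz("top",*T(350,125),58))
xa=(C[0]+C[1]-C[2]-C[3]);ya=C[0]+C[3]-C[1]-C[2];yaw=np.arctan2(xa[1],xa[0]);print("yaw",yaw,np.arctan2(-ya[0],ya[1]))
for k,p in P.items():
    d=p-K;print(k,np.round(p,1),np.hypot(d[0],d[1]),np.degrees(np.arctan2(d[1],d[0])-yaw))
print("centre",np.mean(C,0))
print("sidecyl foot",onz("side",*S(395,205),24),"nose z~74",onz("side",*S(447,220),74))
ims=cv2.imread("pics/side0.png");g=ims.max(2)
for name,p in [("bar ends A",(282,212)),("B",(378,182))]:
  q=onz("side",*S(*p),115);print(name,q)
E
```

```text
[[634.8 271.9  12. ]
 [711.9  -2.1  12. ]
 [515.6 -60.2  12. ]
 [437.4 216.8  12. ]]
[284.7, 204.7, 287.9, 205.0]
side [[435.7 210.1  12. ]
 [514.4 -64.1  12. ]
 [707.3 -10.1  12. ]]
((286.75616455078125, 228.52578735351562), (33.44319534301758, 33.59904861450195), 63.62212371826172) 880.5
knob [531.8  95.7  79. ] dia 96.39016201621607
yaw 0.27999729271414653 0.2746645902845871
cyltop [606.6 188.2 118. ] 118.93536114274988 34.97834637155928
p72 [537.2 216.1  42. ] 120.54126109003015 71.37853036241741
pm36 [645.1  55.2  42. ] 120.29970455314123 -35.72868591725325
pm72 [599.3  -2.1  42. ] 118.80630760247136 -71.42923394380033
vial [661.5 132.5  58. ] 134.7767254952202 -0.22037083634210958
centre [574.91312971 106.60311235  12.        ]
sidecyl foot [609.28443859 192.66991976  24.        ] nose z~74 [599.45536767 109.13188913  74.        ]
bar ends A [507.41300687  92.57030196 115.        ]
B [558.45639653  99.73107778 115.        ]
```

Run:
```python
import cv2,numpy as np
a=np.mean([cv2.imread("pics/side0.png").astype(float)],0)[195:240,285:345]
b=cv2.imread("pics/top0.png").astype(float)[205:250,260:320]
f=lambda x:np.clip((cv2.resize(x,(800,600),interpolation=cv2.INTER_CUBIC))*6-20,0,255).astype(np.uint8)
cv2.imwrite("pics/sk.png",f(a));cv2.imwrite("pics/tk.png",f(b))
```

```text
(no output)
```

View pics/sk.png

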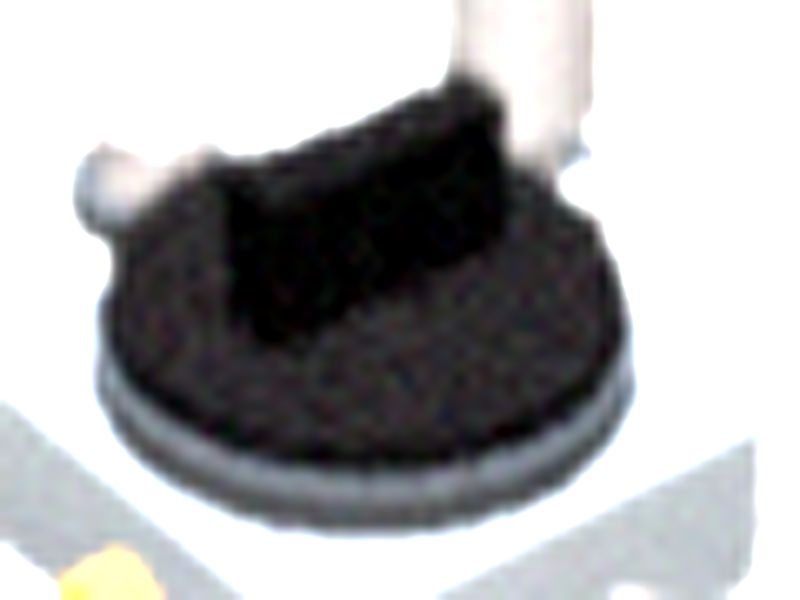

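View pics/tk.png

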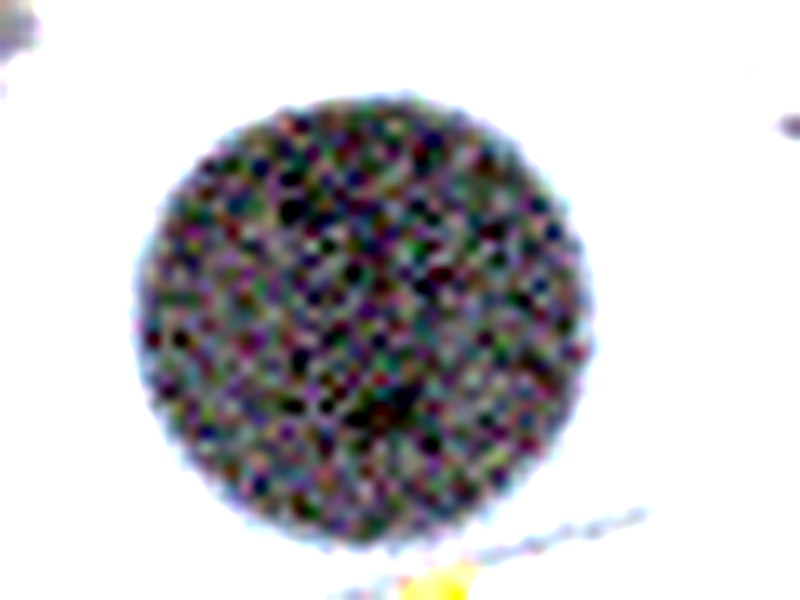

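Run:
```python
from h import *
S=lambda x,y:(285+(x+.5)/800*60-.5,195+(y+.5)/600*45-.5)
for a,b,z in [((265,340),(503,232),79),((268,215),(503,118),115),((225,170),(465,78),115)]:
  p=onz("side",*S(*a),z);q=onz("side",*S(*b),z);d=q-p;print(np.round(p,1),np.round(q,1),np.hypot(*d[:2]),np.arctan2(d[1],d[0]))
K=np.array([532,96,0])
for w in (.13,.17,.2,.24,.28):
  u=np.array([np.cos(w),np.sin(w),0]);n=np.array([-u[1],u[0],0])
  print(w,[np.round((proj("side",K+s*28*u-8*t*n+[0,0,z])-[284.5,194.5])*13.33).astype(int).tolist() for s,t,z in [(-1,1,79),(1,1,79),(-1,1,115),(1,1,115),(-1,-1,115),(1,-1,115)]], np.round((proj("side",K+[70*u[0],70*u[1],72])-[249.5,164.5])*[5.33,5]))
```

```text
[509.9  85.5  79. ] [564.4 100.3  79. ] 56.534252326605035 0.2646867148894271
[506.8  76.7 115. ] [558.7  88.8 115. ] 53.262904283104376 0.23005512141719084
[504.6  92.4 115. ] [557.  103.1 115. ] 53.534120367416364 0.20101813956995543
0.13 [[245, 349], [503, 262], [245, 194], [508, 107], [203, 148], [465, 64]] [454. 227.]
0.17 [[249, 352], [502, 258], [250, 196], [506, 104], [204, 152], [460, 61]] [451. 224.]
0.2 [[253, 354], [500, 256], [253, 198], [505, 101], [206, 155], [456, 59]] [449. 222.]
0.24 [[257, 356], [498, 252], [258, 201], [503, 98], [208, 158], [452, 57]] [445. 220.]
0.28 [[262, 358], [496, 249], [263, 203], [500, 94], [210, 162], [447, 55]] [442. 217.]
```

jog_arm:
  moves:
    - [387,-435,-40,0,0,28,-1]
    - [387,-435,-40,0,0,28,-1]
    - [387,-435,-40,0,0,28,-1]
    - [387,-435,-40,0,0,28,-1]
    - [387,-435,-40,0,0,28,-1]
    - [387,-435,-40,0,0,28,-1]
    - [387,-435,-40,0,0,28,-1]
    - [387,-435,-40,0,0,28,-1]
    - [387,-435,-40,0,0,28,-1]
    - [387,-435,-40,0,0,28,-1]
    - [387,-435,-40,0,0,28,-1]
    - [387,-435,-40,0,0,28,-1]
    - [387,-435,-40,0,0,28,-1]
    - [387,-435,-40,0,0,28,-1]
    - [387,-435,-40,0,0,28,-1]
    - [387,-435,-40,0,0,28,-1]
    - [387,-435,-40,0,0,28,-1]
    - [387,-435,-40,0,0,28,-1]
    - [387,-435,-40,0,0,28,-1]
    - [387,-435,-40,0,0,28,-1]

```text
time_s: 2.1
eef_pos: [531.9, 95.7, 191.4]
ee_rot: [-3.142, 0.0, -2.919]
force: [0.6, -0.5, 0.1]
grip_width: 85.5
```

Run:
```python
from h import *
s=robot.observe();print(s["time_s"],s["joints"].round(3),s["eef_pos"],s["ee_rot"],s["force"])
im=robot.read_camera("side");cv2.imwrite("pics/s1.png",cv2.resize(np.clip(im[100:285,210:440,::-1]*1.5,0,255).astype(np.uint8),(736,592),interpolation=cv2.INTER_CUBIC))
```

```text
2.1 [ 0.178  0.052  0.062  1.58   0.    -0.044] [531.91351778  95.73621257 191.39763449] [-3.14158673e+00  1.72566717e-04 -2.91935707e+00] [ 0.5899727  -0.50195737  0.07659503]
```

View pics/s1.png

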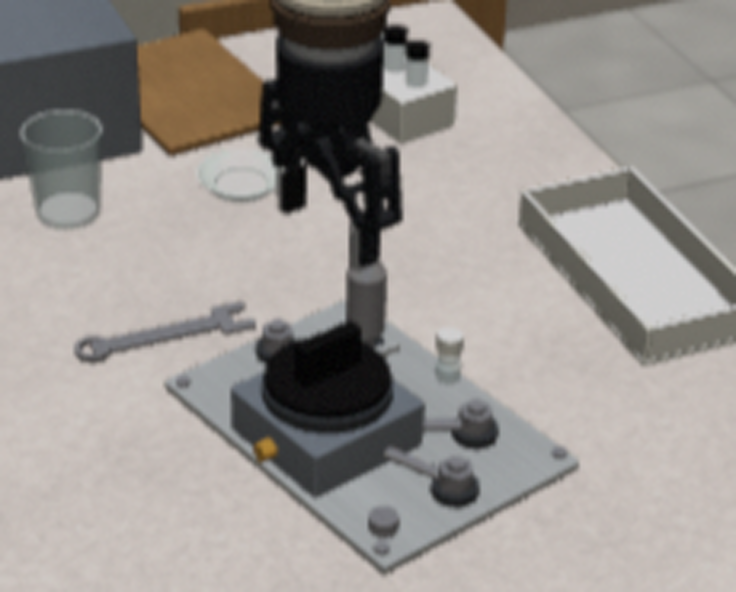

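The gripper is directly over the knob, with its jaws set across the bar. Everything else in the view is undisturbed. Descending 105 mm, then closing gently.

jog_arm:
  moves:
    - [0,0,-35,0,0,0,-1]
    - [0,0,-70,0,0,0,-1]
    - [0,0,-90,0,0,0,-1]
    - [0,0,-100,0,0,0,-1]
    - [0,0,-105,0,0,0,-1]
    - [0,0,-105,0,0,0,-1]
    - [0,0,-105,0,0,0,-1]
  squeeze: 20

```text
time_s: 2.85
eef_pos: [532.6, 95.6, 87.5]
ee_rot: [-3.142, 0.002, -2.92]
force: [-0.4, 0.7, -0.6]
grip_width: 85.3
```

jog_arm:
  moves:
    - [0,0,0,0,0,0,0]
    - [0,0,0,0,0,0,0.3]
    - [0,0,0,0,0,0,0.5]
    - [0,0,0,0,0,0,0.6]
    - [0,0,0,0,0,0,0.7]
    - [0,0,0,0,0,0,0.75]
    - [0,0,0,0,0,0,0.8]
    - [0,0,0,0,0,0,0.8]
    - [0,0,0,0,0,0,0.8]
  squeeze: 20

```text
time_s: 3.75
eef_pos: [532.0, 95.4, 86.4]
ee_rot: [-3.141, 0.0, -2.92]
force: [-0.4, -2.2, 2.7]
grip_width: 15.8
```

Run:
```python
from h import *
s=robot.observe();print(s["time_s"],s["eef_pos"],s["ee_rot"],s["force"],s["moment"],s["grip_width"])
```

```text
3.75 [532.03270898  95.40743385  86.42648416] [-3.14134670e+00  1.16591609e-04 -2.91979791e+00] [-0.3958604  -2.19333415  2.69140744] [-0.52122323  0.16241335 -0.00263565] 15.750266703464174
```

jog_arm:
  moves:
    - [0,0,0,0,0,0,1]
    - [0,0,0,0,0,0,1]
    - [0,0,0,0,0,0,1]
  squeeze: 60

```text
time_s: 4.05
eef_pos: [532.1, 95.4, 86.5]
ee_rot: [-3.141, 0.0, -2.92]
force: [-1.8, -3.1, 5.4]
grip_width: 15.2
```

```bash
cat > o.py <<'E'
from h import *
s=robot.observe();print(s["time_s"],s["eef_pos"].round(2),"ang",round((s["ee_rot"][2]+np.pi)%(2*np.pi)-.278,4),s["force"].round(2),s["moment"].round(3),s["grip_width"])
E
python3 o.py
```

```text
4.05 [532.08  95.44  86.51] ang -0.0562 [-1.82 -3.07  5.42] [-0.619  0.297 -0.037] 15.246813176801115
```

Firm hold with a small moment about z. Next I lift 12 mm (the limit to clear the ring is 9.2 mm, the stop is at 16 mm).

jog_arm:
  moves:
    - [0,0,3,0,0,0,1]
    - [0,0,6,0,0,0,1]
    - [0,0,9,0,0,0,1]
    - [0,0,12,0,0,0,1]
    - [0,0,12.5,0,0,0,1]
    - [0,0,12.5,0,0,0,1]
    - [0,0,12.5,0,0,0,1]

```text
time_s: 4.75
eef_pos: [531.8, 95.4, 98.5]
ee_rot: [-3.141, -0.001, -2.92]
force: [2.6, -2.1, -11.9]
grip_width: 14.9
```

```bash
python3 o.py
python3 - <<'E'
from h import *
im=robot.read_camera("side");cv2.imwrite("pics/s2.png",cv2.resize(np.clip(im[165:285,250:400,::-1]*1.7,0,255).astype(np.uint8),(800,600),interpolation=cv2.INTER_CUBIC))
E
```

```text
4.75 [531.8   95.45  98.53] ang -0.0561 [  2.65  -2.1  -11.91] [-0.695 -0.716 -0.001] 14.923118677978623
```

View pics/s2.png

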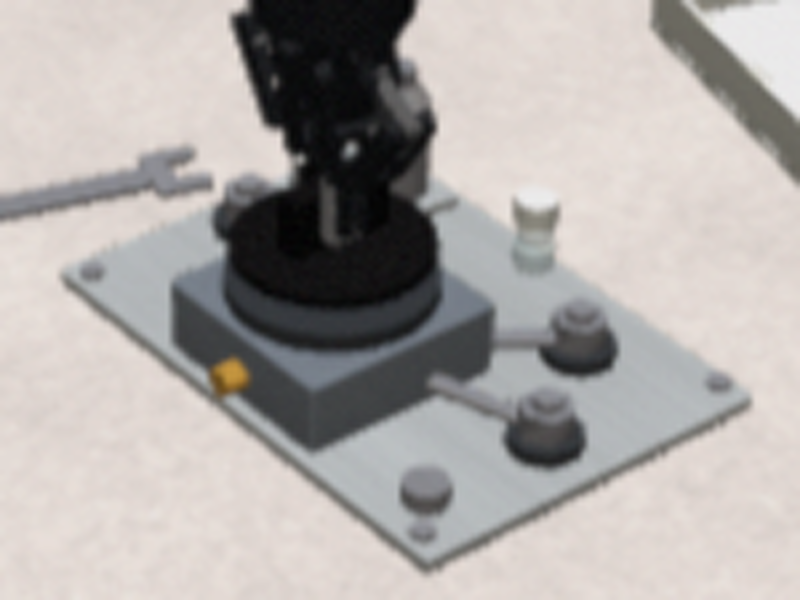

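Lifted about 12 mm with a 12 N downward load, which matches the spring. I turn towards +36°, starting at the low edge of where the detent can lie, and watch the moment.

jog_arm:
  moves:
    - [0,0,0,0,0,3,1]
    - [0,0,0,0,0,7,1]
    - [0,0,0,0,0,11,1]
    - [0,0,0,0,0,15,1]
    - [0,0,0,0,0,19,1]
    - [0,0,0,0,0,23,1]
    - [0,0,0,0,0,27,1]
    - [0,0,0,0,0,29.5,1]
    - [0,0,0,0,0,29.5,1]
    - [0,0,0,0,0,29.5,1]

```text
time_s: 5.8
eef_pos: [532.2, 94.8, 98.8]
ee_rot: [-3.14, -0.001, -2.405]
force: [4.2, -6.8, -12.0]
grip_width: 15.2
```

```bash
python3 o.py
```

```text
5.8 [532.22  94.78  98.76] ang 0.4583 [  4.17  -6.84 -11.97] [-1.445e+00 -1.036e+00  1.000e-03] 15.203674508148296
```

jog_arm:
  moves:
    - [0.5,-0.8,-2,0,0,0,1]
    - [0.5,-0.8,-3,0,0,0,1]
    - [0.5,-0.8,-3,0,0,0,1]
    - [0.5,-0.8,-3,0,0,0,0.5]
    - [0.5,-0.8,-3,0,0,0,0.5]
    - [0.5,-0.8,-3,0,0,0,0.5]
    - [0.5,-0.8,-3,0,0,0,0.5]
    - [0.5,-0.8,-3,0,0,0,0.5]

```text
time_s: 6.6
eef_pos: [532.6, 94.9, 96.2]
ee_rot: [-3.141, 0.001, -2.405]
force: [0.2, 0.0, -0.2]
grip_width: 21.4
```

```bash
cat > look.py <<'E'
import sys
from h import *
im=robot.read_camera("side");cv2.imwrite(f"pics/{sys.argv[1]}.png",im[:,:,::-1])
a=im[205:245,290:335].astype(float)
cv2.imwrite(f"pics/{sys.argv[1]}c.png",np.clip(cv2.resize(a,(720,600),interpolation=cv2.INTER_CUBIC)*3,0,255).astype(np.uint8)[:,:,::-1])
# front rim: first row (down) where column leaves black top face
g=im.max(2).astype(float)
for ref in ("pics/side0.png",):
    r=cv2.imread(ref).max(2).astype(float)
def edge(G):
    out=[]
    for u in range(304,322):
        col=G[215:240,u]; k=[i for i in range(len(col)-1) if col[i]<37<=col[i+1]]
        out.append(215+k[-1]+(37-col[k[-1]])/(col[k[-1]+1]-col[k[-1]]) if k else np.nan)
    return np.array(out)
e0=edge(r);e1=edge(g);print("rim rise px median",np.nanmedian(e0-e1), np.round(e0,1)[::4],np.round(e1,1)[::4])
E
python3 o.py; python3 look.py r1
```

```text
6.6 [532.62  94.91  96.16] ang 0.459 [ 0.22  0.02 -0.19] [0.039 0.002 0.015] 21.350871935040058
rim rise px median 0.03804797353184597 [233.5 234.3 234.5 234.4 233.8] [233.5 234.3 234.5 234.3 233.7]
```

View pics/r1c.png

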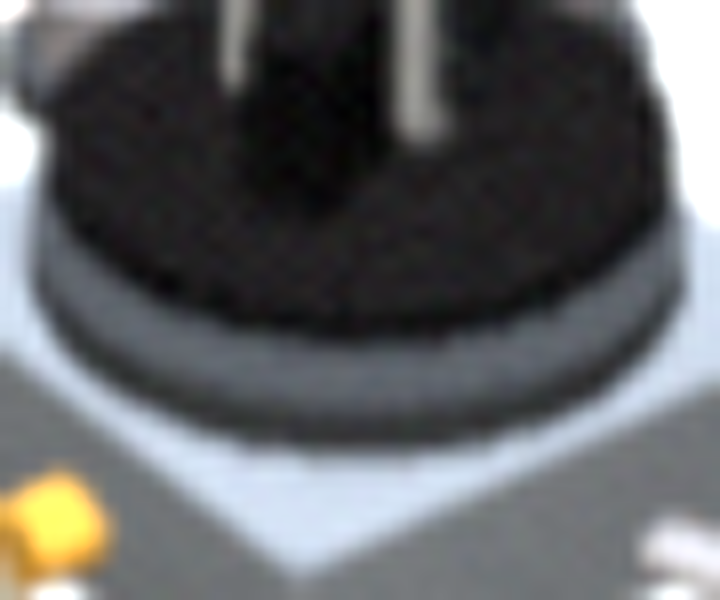

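The knob has not dropped: the wide grey band under the skirt top (edge at row ≈227) shows it resting on the ring. I'll fix my rim measure, re-grip and step on by 2°.

```bash
python3 - <<'E'
s=open("look.py").read()
i=s.index("# front rim")
s=s[:i]+'''def edge(G):
    G=G[218:240,304:322].mean(1); i=np.argmax(G>24); return 218+i-1+(24-G[i-1])/(G[i]-G[i-1])
g=cv2.GaussianBlur(im.max(2).astype(float),(0,0),.6)
R=lambda f:cv2.GaussianBlur(cv2.imread(f).max(2).astype(float),(0,0),.6)
print("rim row home",edge(R("pics/side0.png")),"now",edge(g),"r1",edge(R("pics/r1.png")))
'''
open("look.py","w").write(s)
E
python3 look.py r1b
```

```text
rim row home 230.6755490989328 now 227.35472689862465 r1 227.37399871598205
```

jog_arm:
  moves:
    - [0,0,0,0,0,0,1]
    - [0,0,0,0,0,0,1]
    - [0,0,0,0,0,0,1]
    - [0,0,0,0,0,1,1]
    - [0,0,0,0,0,2,1]
    - [0,0,0,0,0,2,1]
    - [0,0,0,0,0,2,0.5]
    - [0,0,0,0,0,2,0.5]
    - [0,0,0,0,0,2,0.5]
    - [0,0,0,0,0,2,0.5]
    - [0,0,0,0,0,2,0.5]
  squeeze: 30

```text
time_s: 7.8
eef_pos: [532.4, 94.8, 95.7]
ee_rot: [3.141, -0.0, -2.37]
force: [-0.4, 0.5, -0.3]
grip_width: 21.5
```

```bash
python3 o.py; python3 look.py r2
```

```text
7.8 [532.42  94.83  95.72] ang 0.4938 [-0.43  0.49 -0.28] [-0.002 -0.039 -0.035] 21.548014554296866
rim row home 230.6755490989328 now 227.40213847587216 r1 227.37399871598205
```

jog_arm:
  moves:
    - [0,0,0,0,0,0,1]
    - [0,0,0,0,0,0,1]
    - [0,0,0,0,0,0,1]
    - [0,0,0,0,0,1,1]
    - [0,0,0,0,0,2,1]
    - [0,0,0,0,0,2,1]
    - [0,0,0,0,0,2,0.5]
    - [0,0,0,0,0,2,0.5]
    - [0,0,0,0,0,2,0.5]
    - [0,0,0,0,0,2,0.5]
    - [0,0,0,0,0,2,0.5]

```text
time_s: 8.95
eef_pos: [532.5, 94.8, 95.8]
ee_rot: [3.141, 0.0, -2.335]
force: [-0.4, 0.2, -0.1]
grip_width: 21.2
```

```bash
python3 o.py; python3 look.py r3
```

```text
8.95 [532.45  94.83  95.8 ] ang 0.5287 [-0.39  0.18 -0.12] [ 0.043  0.05  -0.024] 21.202587566624516
rim row home 230.6755490989328 now 227.49545296825715 r1 227.37399871598205
```

jog_arm:
  moves:
    - [0,0,0,0,0,0,1]
    - [0,0,0,0,0,0,1]
    - [0,0,0,0,0,0,1]
    - [0,0,0,0,0,1,1]
    - [0,0,0,0,0,2,1]
    - [0,0,0,0,0,2,1]
    - [0,0,0,0,0,2,0.5]
    - [0,0,0,0,0,2,0.5]
    - [0,0,0,0,0,2,0.5]
    - [0,0,0,0,0,2,0.5]
    - [0,0,0,0,0,2,0.5]

```text
time_s: 10.1
eef_pos: [532.5, 94.8, 95.9]
ee_rot: [3.142, 0.0, -2.3]
force: [0.3, 0.5, -0.9]
grip_width: 21.1
```

```bash
python3 o.py; python3 look.py r4
```

```text
10.1 [532.47  94.8   95.92] ang 0.5635 [ 0.31  0.45 -0.86] [ 0.021 -0.039  0.025] 21.063402029796435
rim row home 230.6755490989328 now 230.4232208546049 r1 227.37399871598205
```

The rim is back near its home row (230.4 against 230.7), so the knob has dropped in. Now I open the fingers fully, lift clear and verify.

jog_arm:
  moves:
    - [0,0,0,0,0,0,0.3]
    - [0,0,0,0,0,0,0.1]
    - [0,0,5,0,0,0,0]
    - [0,0,20,0,0,0,0]
    - [0,0,50,0,0,0,0]
    - [0,0,90,0,0,0,0]
    - [0,0,130,0,0,0,0]
    - [0,0,150,0,0,0,0]
    - [0,0,150,0,0,0,0]
    - [0,0,150,0,0,0,0]
    - [0,0,150,0,0,0,0]

```text
time_s: 11.25
eef_pos: [532.2, 94.7, 245.0]
ee_rot: [3.141, -0.001, -2.3]
force: [-0.1, -0.7, 0.6]
grip_width: 42.6
```

```bash
python3 o.py; python3 look.py f1
python3 - <<'E'
from h import *
a=cv2.imread("pics/f1.png")[165:285,250:400]
cv2.imwrite("pics/f1z.png",np.clip(cv2.resize(a,(800,600),interpolation=cv2.INTER_CUBIC)*1.7,0,255).astype(np.uint8))
K=np.array([532,95.5,0])
for k in (.5,.56,.63):
  u=np.array([np.cos(k+.278),np.sin(k+.278),0]);print(k,(proj("side",K+70*u+[0,0,72])-[249.5,164.5])*[5.33,5],[((proj("side",K+s*28*u+[0,0,115])-[249.5,164.5])*[5.33,5]).round() for s in(-1,1)])
E
```

```text
11.25 [532.18  94.7  244.96] ang 0.5635 [-0.08 -0.65  0.62] [0.007 0.028 0.015] 42.57759197180708
rim row home 230.6755490989328 now 230.42390783778566 r1 227.37399871598205
0.5 [384.73528624 193.1032231 ] [array([305., 229.]), array([353., 168.])]
0.56 [376.70136667 191.29581594] [array([309., 230.]), array([349., 168.])]
0.63 [367.13110821 189.52609416] [array([313., 231.]), array([345., 167.])]
```

View pics/f1z.png

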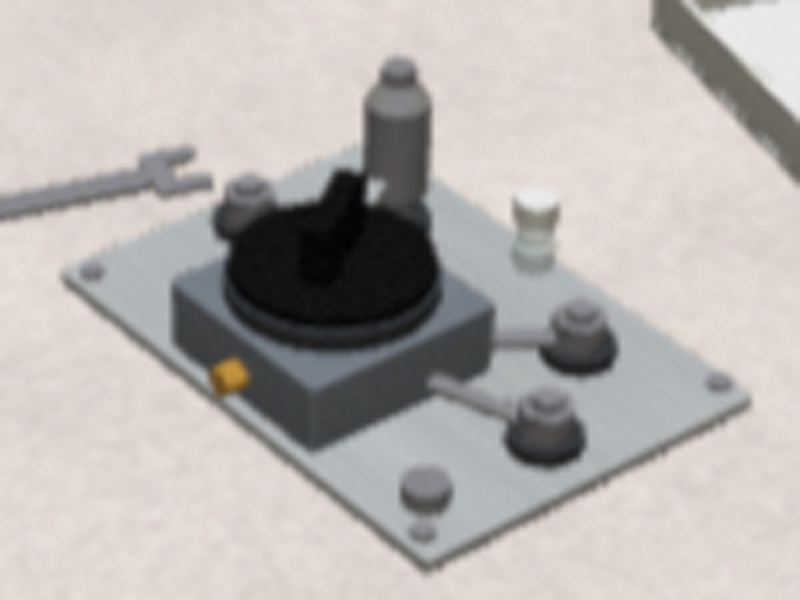

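In the side view the knob's skirt sits as it did at the start. The pointer nose, near (378,190), points at the cylinder and matches a knob angle of 0.56. The vial, nut and spanner haven't moved in this view. Handing in.

```bash
python3 -c "
from cell import robot
print(robot.finish_job())"
```

```text
the job is handed in; nothing more can be done
None
```

The line selector is now switched to the +36° port, the one with the tall cylinder. The knob is home in that port's detent, and I handed the job in at about 11 s.

- **Moves:** I gripped the bar, lifted the knob about 12 mm at park (about 12 N downward load) and turned it to 0.46 rad. From there I stepped it round 2° at a time, letting go and looking after each step. It stayed up on the ring at 0.46, 0.49 and 0.53 rad and dropped at about 0.56 rad. I then opened the fingers and raised the arm to 245 mm.
- **Knob height:** the skirt's rim sits at image row 230.4, against 230.7 when parked and about 227.4 on the ring. The 0.25 px difference is about 0.6 mm, within the 2.5 mm limit; I did not resolve whether it is shading or real.
- **Pointer direction:** its line passes about 8 mm from the cylinder's axis (limit 36 mm), judged from the gripper's angle and the fitted selector yaw. The nose in the side view agrees.
- **Forces and loose items:** the moment about the knob's axis stayed near zero at every reading, with sideways force on the tool up to about 8 N. The pin force itself cannot be read. The vial, nut and spanner looked unmoved in the side view. I did not recheck the bottles, beaker and dish at the end; the arm worked well clear of them.

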